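Uncap the leaning glue bottle and stand it in the crate

ROBOT

A 6-joint arm with a two-finger parallel gripper is mounted at the origin on the work surface. World frame = base frame: x ahead of the robot, y to its left, z up, the work surface at z = 0. Lengths are in m, angles in rad, forces in N, time in s.
With the tool pointing down it reaches from about 0.3 to 0.825 m from the base axis. Payload 5.4 kg.
Tool frame: the origin (TCP) lies midway between the tips of the shut fingers; the grasp point (between the pads) lies 19 mm behind it; z points along the fingers, y is the line along which they close (so a half turn about z gives the same grasp; the last joint's range is limited). The gripper opens to 92 mm and grips with 3 to 60 N. Pads are 20 mm wide; open, the fingers measure 128 mm over their backs; the gripper's body (75 mm by 189 mm) begins 69 mm behind the grasp point.
Start: joints at [-1.485, 0.158, 1.597, -0, 1.386, -0.21], TCP at [0.168, -0.55, 0.215] pointing down, gripper open.
Joint ranges: [-2.91, 2.91], [-0.94, 2.29], [0.18, 2.7], [-1.29, 4.43], [0.17, 2.64], [-3, 3]. Speed limits (rad/s): [2.57, 2.57, 3.14, 3.14, 3.14, 3.14].

INTERFACE

Orientations are given as [roll, pitch, yaw] about the fixed x, y, z axes, in that order (R = Rz(yaw) Ry(pitch) Rx(roll)).
In Python, from workcell import sense, get_image, finish_job gives the robot as it stands.
- The arm moves only by the tool play_rows, never from a script. Its arguments are lists of equal length, an entry for each row: "translation": the shift along the tool's x, y, z in cm, a list of three; "rot": the turn, a rotation vector about the tool's x, y, z in degrees, a list of three; "grip": the opening, from -1 (shut) to 1 (fully open). A call has 1 to 20 rows; each row is the pose to reach, as a shift and turn from the pose commanded when the call began, along the tool's axes at that moment; what a row does not reach only later rows make up. A row lasts 1/8 s, in which the tool goes at most 62.5 mm and 10.7 degrees, less where a joint would pass 70% of its speed; a pose out of reach is approached as far as the arm can. A call with a gripper value outside its range is refused whole. The fingers move at their own pace and stop on an object; "squeeze" is the grip in N (left out, the last holds). Time passes only in rows, so rows that repeat a pose let the fingers close. It gives the time, the measured TCP pose, the force, the opening and the grip force at its end, in the units of the state.
- sense(): the state, without advancing time (a new reading comes with each control period).
- get_image(name): name is "scene" or "side" or "wrist"; returns a dict with "frame" (384x512x3 uint8, blue, green, red), "range_z" (384x512 float32, m along the optical axis (not along the pixel's ray), 0 where there is no reading), "mtx" (3x3 intrinsics, pixels), "R" (3x3) and "t" (3): a world point X has camera coordinates R X + t. Camera axes: x right, y down, z forward; pixel columns grow to the right and rows downward; lengths in m; the calibration is good to about 2 mm. The wrist camera is an equidistant fisheye: a pixel r from the principal point sees the ray r / f radians off the axis. A picture is of the moment at which its call begins.
- finish_job(): hands the job in; it is judged then, once.
The state is a dict: "time": time; "q": joint angles; "joint_vel": joint speeds; "joint_torque": joint torques, N m; "tool_pos": TCP position; "ee_rot": TCP orientation; "contact_force": force on the tool from outside, world axes, zero at the start; "wrist_torque": the same for the moment, N m; "grip_width": finger opening in m; "grasp_force": force on a finger pad.
Only numpy, scipy, OpenCV 4.12 (cv2) and the standard library are available. Lean on these libraries where they do the work, as an engineer would, in place of code of your own. Each camera call takes 0.05 s, during which the arm holds its last target. There are 200 camera calls.

TASK

Get the glue ready for the bench: draw the loose cap off the glue bottle while the bottle leans in its wooden rest, and set the cap, open end down, into the well of the round wooden holder. Then lift the open bottle out of the rest and stand it upright in the free cell of the divided crate, setting both down without dropping them. Leave the jars, the green bells and the tape roll standing where they are.

Things in the scene. Friction and masses are not known exactly. Their poses are not given: they have to be found in the camera images.
- bottle: white glue bottle, 111 mm tall uncapped: body 36 mm across up to 70 mm from its underside, shoulder to a flat 29 mm ledge at 83 mm, nozzle tapering 16 to 13 mm, tip at 111 mm. Origin: centre of underside; +z along its axis to the nozzle. Starts leaning 30 degrees in the rest, nozzle towards the robot; the lowest 38 mm are in the socket. About 110 g.
- cap: loose grey cap, round sleeve closed at the top, 44 mm tall, 25 mm across at the open end, 26 at the closed end, bore 19 mm wide, 40 mm deep. Sits over the nozzle with 1.5 to 3 mm play all round, open end on the bottle's ledge, held only by its weight. Origin: centre of the open end; +z along its axis to the closed end. About 15 g.
- rest: fixed wooden rest: foot 130 x 76 x 10 mm (centre 25 mm to -x of origin) and a 58 x 58 x 45 mm block tilted 30 degrees with a round socket 39 mm wide, 38 mm deep. Origin: on the bench under the block. Socket axis: from (0, 0, 22 mm) in the rest's frame along (-0.5, 0, 0.866); socket floor 7 mm and block top face 45 mm along it.
- holder: round turned wooden cap holder, fixed, 64 mm across at the foot and 60 mm at the rim, 16 mm high, with a round well 36 mm across and 8 mm deep in the middle. Origin: centre of the underside.
- holder_well (a point): centre of the floor of the holder's well, 8 mm above the bench, 8 mm below the rim.
- crate: low fixed plywood crate, 72 mm (its x) by 186 mm (its y), 45 mm high, walls, floor and dividers 5 mm; a row of three cells along its y, each 62 x 55 mm inside, centres at y = -60, 0, +60 mm. Two hold a jar, one is free. Origin: centre of underside.
- mat: cork mat 50 x 44 x 3 mm, fixed on the floor of the crate's free cell, in its middle; the bottle is to stand on it. Origin: centre of its underside, 5 mm above the bench; its top is 8 mm above the bench.
- jar_a: small closed glass jar with a steel lid, 42 mm across, 50 mm tall, standing in a cell of the crate. Origin: centre of the underside.
- jar_b: another jar, the same, in another cell. Origin: centre of the underside.
- bell_0: green painted tin bell standing mouth down, 48 mm across, 44 mm tall, a brass loop on top to 52 mm. A bystander. Origin: centre of the underside.
- bell_1: green bell, the same. A bystander.
- bell_2: green bell, the same. A bystander.
- tape: roll of tan packing tape lying flat, 90 mm across, 24 mm high. A bystander. Origin: centre of the underside.
Things that resemble listed ones, but are neither listed nor needed, are in the scene too. Several things look just like the holder: the one meant starts farthest from the robot's base.

How it is judged:
By the outcome, as a careful person would: the job done as asked, in the order asked, and still so for the second after the job is handed in, with the robot touching nothing.
It also fails if it takes over 61 s, if anything falls off the work surface, if the arm or the gripper's body presses on something with over 40 N, if the wrist force passes 120 N, or if a joint passes its speed limit or range.

## Working session

There is one attempt and no reset: what is moved stays moved. The work goes in short steps, Python scripts to look and compute and a tool call to move; the robot and the scene stay as the last step left them, time stands still between calls to the robot, and variables do not carry over. Pictures are saved under pics/ and viewed, at most 10 in all, crops included, and the job is handed in when it is done.

Besides the shell and the picture viewer there is one more tool, called as name(argument=value, ...) on one line, values as JSON. play_rows: Moves the arm, as the interface text tells. Its arguments: {"type":"object","properties":{"translation":{"type":"array","items":{"type":"array","items":{"type":"number"}}},"rot":{"type":"array","items":{"type":"array","items":{"type":"number"}}},"grip":{"type":"array","items":{"type":"number"}},"squeeze":{"type":"number"}},"required":["translation","rot","grip"]}

```bash
mkdir -p pics; cat > h.py <<'E'
import numpy as np, cv2
from workcell import sense, get_image, finish_job
def cloud(d):
    z=d['range_z'].astype(float); K=d['mtx']; v,u=np.mgrid[:z.shape[0],:z.shape[1]]
    P=np.stack([(u-K[0,2])/K[0,0]*z,(v-K[1,2])/K[1,1]*z,z],-1)
    W=(P-d['t'])@d['R']; W[z<=0]=np.nan
    return W
E
python3 - <<'E'
from h import *
s=sense(); print({k:np.round(v,3) for k,v in s.items()})
for n in ('scene','side'):
    d=get_image(n); cv2.imwrite(f'pics/{n}0.png',d['frame']); np.savez(f'{n}0.npz',**d)
    print(n, -d['R'].T@d['t'], d['R'][2])
E
```

```text
{'time': np.float64(0.0), 'q': array([-1.485,  0.159,  1.598, -0.   ,  1.386, -0.21 ]), 'joint_vel': array([-0.001, -0.001, -0.   ,  0.001, -0.001,  0.   ]), 'joint_torque': array([-0.0000e+00, -3.8557e+01, -3.2211e+01,  7.0000e-02,  3.8000e-02,
       -0.0000e+00]), 'tool_pos': array([ 0.168, -0.549,  0.214]), 'ee_rot': array([-3.14 , -0.   ,  0.296]), 'contact_force': array([-0.894, -0.496,  0.746]), 'wrist_torque': array([-0.004,  0.032,  0.022]), 'grasp_force': np.float64(0.0), 'grip_width': np.float64(0.092)}
scene [ 1.14488921 -0.75430684  0.77614498] [-0.47714773  0.65900425 -0.58141503]
side [0.31996162 0.57610044 0.84321281] [ 0.26570921 -0.54838315 -0.79288999]
```

View pics/scene0.png

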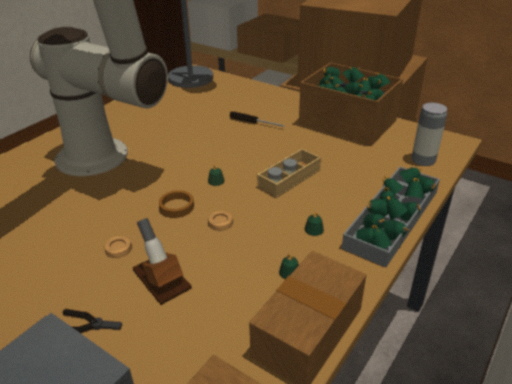

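View pics/side0.png

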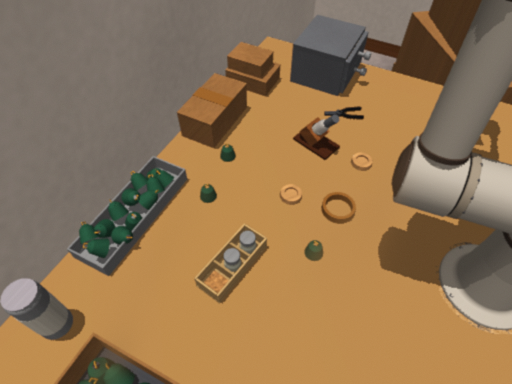

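The scene view shows the rest with the bottle at (160,265) and the grey cap at (145,228). There are two holder candidates, at (220,220) and (118,246), and the crate is at (290,172). The side view shows the crate's free cell at its lower left, near (215,282), and the rest at (318,140).

```bash
python3 - <<'E'
from h import *
D={n:dict(np.load(f'{n}0.npz')) for n in('scene','side')}
C={n:cloud(D[n]) for n in D}
def reg(n,u0,u1,v0,v1):
    return C[n][v0:v1,u0:u1].reshape(-1,3), D[n]['frame'][v0:v1,u0:u1].reshape(-1,3).astype(int)
for n,boxes in (('scene',[(204,238,205,235),(102,136,232,262)]),('side',[(278,304,182,206),(349,375,150,172)])):
    for b in boxes:
        P,c=reg(n,*b); m=(P[:,2]>.012)&(P[:,2]<.03)
        q=P[m,:2].astype(np.float32); (x,y),r=cv2.minEnclosingCircle(q)
        print(n,'holder',round(x,4),round(y,4),round(r,4),np.round(np.percentile(P[m,2],[5,50,95]),4),np.hypot(x,y))
for n,b in (('scene',(252,326,146,200)),('side',(190,274,220,304))):
    P,c=reg(n,*b); m=(P[:,2]>.040)&(P[:,2]<.048); q=P[m,:2].astype(np.float32)
    print(n,'crate',cv2.minAreaRect(q), np.round(np.percentile(P[m,2],[5,50,95]),4))
    m=(P[:,2]>.049)&(P[:,2]<.07); print(' jars',P[m].mean(0),m.sum())
    g=np.percentile(P[:,2][P[:,2]<.004],50); print('bench',g)
for n,b in (('scene',(125,195,210,305)),('side',(290,348,108,162))):
    P,c=reg(n,*b)
    m=(P[:,2]>.008)&(P[:,2]<.0115); print(n,'foot',cv2.minAreaRect(P[m,:2].astype(np.float32)))
    sat=c.max(1)-c.min(1); m=(P[:,2]>.04)&(sat<40); Q=P[m]
    mu=Q.mean(0); w=np.linalg.svd(Q-mu,full_matrices=False)[2][0]; w*=np.sign(w[2]); t=(Q-mu)@w
    print(n,'bot',mu,w,t.min(),t.max(),m.sum(), 'top',Q[t>t.max()-.004].mean(0))
for n in C:
    Z=C[n]; f=D[n]['frame'].astype(int); g=(f[...,1]>f[...,2]+12)&(f[...,1]>f[...,0]+5)&(Z[...,2]>.004)&(Z[...,2]<.06)
    k,l,s,ce=cv2.connectedComponentsWithStats(g.astype(np.uint8))
    print(n,[(np.round(ce[i]),np.round(np.nanmean(Z[l==i],0),3)) for i in range(1,k) if s[i,4]>60])
a=np.hstack([cv2.resize(D['scene']['frame'][205:305,120:200],None,fx=5,fy=5),cv2.resize(D['side']['frame'][100:170,288:352],(400,500))])
cv2.imwrite('pics/crop.png',a)
E
```

```text
scene holder 0.5249 -0.032 0.0322 [0.0128 0.0159 0.0188] 0.5259221356140946
scene holder 0.3867 -0.2417 0.0311 [0.0126 0.0158 0.0184] 0.4559868217739148
side holder 0.525 -0.0303 0.0317 [0.0129 0.0161 0.0188] 0.5258951001583336
side holder 0.3842 -0.2412 0.0318 [0.013  0.0159 0.0186] 0.4536392756534552
scene crate ((0.5652418732643127, 0.23051941394805908), (0.1901654303073883, 0.07740934938192368), 80.32835388183594) [0.0407 0.044  0.047 ]
 jars [0.5611462  0.19729224 0.05435175] 221
bench 0.0004677088684699281
side crate ((0.5629191994667053, 0.23092429339885712), (0.1866391897201538, 0.0736633837223053), 80.49044799804688) [0.0408 0.0443 0.0471]
 jars [0.55750659 0.20382676 0.05492476] 378
bench 0.000246781718086206
scene foot ((0.475321888923645, -0.20525473356246948), (0.1506040394306183, 0.3084357678890228), 42.50990676879883)
scene bot [ 0.52499856 -0.25592318  0.09959046] [-0.57901099  0.21063991  0.78764021] -0.04176951464201713 0.0511478835605085 629 top [ 0.49663415 -0.24660334  0.13852972]
side foot ((0.5133629441261292, -0.33027589321136475), (0.23858967423439026, 0.1313912719488144), 73.07861328125)
side bot [ 0.51715001 -0.23913418  0.1012264 ] [-0.57953514  0.07046446  0.81189518] -0.05878127448993592 0.04713994860482872 273 top [ 0.48933673 -0.24151592  0.13641008]
scene [(array([216., 177.]), array([0.41 , 0.096, 0.024])), (array([415., 187.]), array([0.887, 0.311, 0.049])), (array([391., 188.]), array([0.841, 0.271, 0.05 ])), (array([385., 225.]), array([0.882, 0.135, 0.043])), (array([314., 225.]), array([0.736, 0.063, 0.024])), (array([288., 266.]), array([ 0.76 , -0.095,  0.029]))]
side [(array([227., 154.]), array([ 0.749, -0.07 ,  0.025])), (array([149., 185.]), array([0.867, 0.146, 0.048])), (array([207., 194.]), array([0.721, 0.087, 0.027])), (array([116., 226.]), array([0.861, 0.288, 0.046]))]
```

View pics/crop.png

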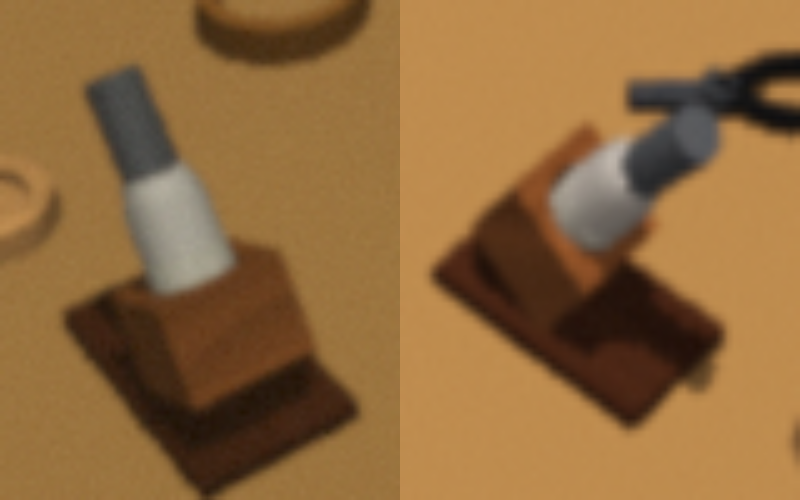

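The crop shows the capped bottle leaning in the rest in both views, with pliers lying behind the cap in the side view. I'll fit the axis as a cylinder on the points.

```bash
cat > fit.py <<'E'
from h import *
from scipy.optimize import least_squares
D={n:dict(np.load(f'{n}0.npz')) for n in('scene','side')}
C={n:cloud(D[n]) for n in D}
B=np.array
cap=[];bod=[];
for n,b in (('scene',(125,195,210,305)),('side',(290,348,108,162))):
    P=C[n][b[2]:b[3],b[0]:b[1]].reshape(-1,3); c=D[n]['frame'][b[2]:b[3],b[0]:b[1]].reshape(-1,3).astype(int)
    sat=c.max(1)-c.min(1); V=c.max(1)
    m=(P[:,2]>.07)&(sat<40)&(np.linalg.norm(P[:,:2]-[.52,-.25],axis=1)<.07)
    cap.append(P[m&(V<125)]); bod.append(P[m&(V>140)]); print(n,len(cap[-1]),len(bod[-1]),np.percentile(V[m],[5,25,50,75,95]))
def ax(p):
    w=B([np.sin(p[3])*np.cos(p[2]),np.sin(p[3])*np.sin(p[2]),np.cos(p[3])]); return B([p[0],p[1],.09]),w
def dist(P,p):
    a,w=ax(p); d=P-a; return np.linalg.norm(d-np.outer(d@w,w),axis=1),d@w
for sel in ((0,),(1,),(0,1)):
    c=np.vstack([cap[i] for i in sel]); b=np.vstack([bod[i] for i in sel])
    def f(p):
        dc,tc=dist(c,p); db,tb=dist(b,p)
        rb=np.where(tb<0,.018,.018)
        return np.r_[dc-.0127,(db-.018)*(tb<.0)*1.,(p[3]-np.pi/6)*.5]
    # exclude cap top face points: soft loss
    r=least_squares(f,[.52,-.25,2.8,np.pi/6],loss='soft_l1',f_scale=.002)
    a,w=ax(r.x); tc=dist(c,r.x)[1]; tb=dist(b,r.x)[1]
    print(sel,np.round(r.x,4),'yaw',np.degrees(r.x[2]),'tilt',np.degrees(r.x[3]),'w',w,'cap t',np.percentile(tc,[1,50,99]),'bod',np.percentile(tb,[1,99]),'rms',np.std(dist(c,r.x)[0]-.0127))
# foot yaw
for n,b in (('scene',(125,195,245,305)),('side',(290,345,108,162))):
    f=D[n]['frame'][b[2]:b[3],b[0]:b[1]]; P=C[n][b[2]:b[3],b[0]:b[1]]
    m=(P[...,2]>.006)&(P[...,2]<.014)&(f.max(2)<120); q=P[m][:,:2].astype(np.float32); print(n,'foot',cv2.minAreaRect(q),len(q))
E
python3 fit.py
```

```text
scene 285 252 [ 65.   76.  130.5 159.  168. ]
side 165 60 [ 45.    73.    96.5  140.75 175.45]
(0,) [ 0.5183 -0.2507  2.7741  0.6044] yaw 158.9419044528889 tilt 34.629715044326005 w [-0.53031951  0.20418779  0.82284176] cap t [-0.02246668  0.02840215  0.05389658] bod [-0.03567911  0.00801247] rms 0.0019952234222974825
(1,) [ 0.5186 -0.2476  3.007   0.5262] yaw 172.28585741884737 tilt 30.1489045514459 w [-0.4977037   0.06741728  0.86472304] cap t [-0.02044393  0.03137756  0.05675819] bod [-0.03140827  0.01231431] rms 0.0029859365540103227
(0, 1) [ 0.5188 -0.2498  2.8424  0.6066] yaw 162.85664337977033 tilt 34.7541436580643 w [-0.54472872  0.16803176  0.82160571] cap t [-0.02133928  0.02983784  0.05634399] bod [-0.03514278  0.01007933] rms 0.0027719498466476054
scene foot ((0.5054673552513123, -0.24679307639598846), (0.07530158758163452, 0.20042861998081207), 72.6033935546875) 628
side foot ((0.5174330472946167, -0.3227211534976959), (0.22385740280151367, 0.1314908266067505), 75.37175750732422) 552
```

```bash
cat >> h.py <<'E'
from scipy.spatial.transform import Rotation as Ro
def R_lean(az,tilt):   # tool z opposite to an axis leaning towards azimuth az (deg) by tilt
    a=np.radians(az); t=np.radians(tilt)
    w=np.array([np.sin(t)*np.cos(a),np.sin(t)*np.sin(a),np.cos(t)])
    y=np.array([-np.sin(a),np.cos(a),0])  # az+90
    y=-y if y[1]>0 else y
    return np.column_stack([np.cross(y,-w),y,-w])
def R_down(yaw): return Ro.from_euler('xyz',[np.pi,0,np.radians(yaw)]).as_matrix()
def plan(p,R,p0=None,R0=None):
    s=sense()
    if p0 is None: p0=s['tool_pos']
    if R0 is None: R0=Ro.from_euler('xyz',s['ee_rot']).as_matrix()
    d=R0.T@(np.asarray(p)-p0)*100; r=Ro.from_matrix(R0.T@R).as_rotvec(degrees=True)
    print('trans cm',np.round(d,2),'rot deg',np.round(r,1),'rows>=',max(np.linalg.norm(d)/6.25,np.linalg.norm(r)/10.7).round(1))
E
python3 - <<'E'
from fit import *
c=np.vstack(cap); b=np.vstack(bod)
c=c[dist(c,[.5188,-.2498,2.84,.5236])[1]>.01]
def f(p):
    p=[*p,np.pi/6]; dc,_=dist(c,p); db,tb=dist(b,p); return np.r_[dc-.0127,(db-.018)*(tb<0)]
r=least_squares(f,[.52,-.25,2.8],loss='soft_l1',f_scale=.002); print(r.x,np.degrees(r.x[2]))
p=[*r.x,np.pi/6]; a,w=ax(p); s9=(.09-.022)/w[2]; print('rest origin',a-s9*w)
print('cap t pred',.007+.083-s9,.007+.127-s9,'seen',np.percentile(dist(c,p)[1],[2,98]))
o=a-s9*w; hov=o+w*(.134+.045); print('hover',hov)
plan(hov+[0,0,0.02],R_lean(163,30))
E
```

```text
scene 285 252 [ 65.   76.  130.5 159.  168. ]
side 165 60 [ 45.    73.    96.5  140.75 175.45]
(0,) [ 0.5183 -0.2507  2.7741  0.6044] yaw 158.9419044528889 tilt 34.629715044326005 w [-0.53031951  0.20418779  0.82284176] cap t [-0.02246668  0.02840215  0.05389658] bod [-0.03567911  0.00801247] rms 0.0019952234222974825
(1,) [ 0.5186 -0.2476  3.007   0.5262] yaw 172.28585741884737 tilt 30.1489045514459 w [-0.4977037   0.06741728  0.86472304] cap t [-0.02044393  0.03137756  0.05675819] bod [-0.03140827  0.01231431] rms 0.0029859365540103227
(0, 1) [ 0.5188 -0.2498  2.8424  0.6066] yaw 162.85664337977033 tilt 34.7541436580643 w [-0.54472872  0.16803176  0.82160571] cap t [-0.02133928  0.02983784  0.05634399] bod [-0.03514278  0.01007933] rms 0.0027719498466476054
scene foot ((0.5054673552513123, -0.24679307639598846), (0.07530158758163452, 0.20042861998081207), 72.6033935546875) 628
side foot ((0.5174330472946167, -0.3227211534976959), (0.22385740280151367, 0.1314908266067505), 75.37175750732422) 552
[ 0.51845889 -0.24964014  2.81371499] 161.21399353009028
rest origin [ 0.55562725 -0.26228315  0.022     ]
cap t pred 0.011480363390210913 0.05548036339021091 seen [0.01139313 0.05539608]
hover [ 0.4708951  -0.23346107  0.17701855]
trans cm [ 38.23 -21.38   1.72] rot deg [-9.  29.1 33.1] rows>= 7.0
```

play_rows(translation=[[19, -10.7, -2], [38.2, -21.4, 1.7], [38.2, -21.4, 1.7], [38.2, -21.4, 1.7], [38.2, -21.4, 1.7], [38.2, -21.4, 1.7], [38.2, -21.4, 1.7], [38.2, -21.4, 1.7], [38.2, -21.4, 1.7], [38.2, -21.4, 1.7], [38.2, -21.4, 1.7], [38.2, -21.4, 1.7], [38.2, -21.4, 1.7], [38.2, -21.4, 1.7]], rot=[[-3, 10, 11], [-9, 29, 33], [-9, 29, 33], [-9, 29, 33], [-9, 29, 33], [-9, 29, 33], [-9, 29, 33], [-9, 29, 33], [-9, 29, 33], [-9, 29, 33], [-9, 29, 33], [-9, 29, 33], [-9, 29, 33], [-9, 29, 33]], grip=[1, 1, 1, 1, 1, 1, 1, 1, 1, 1, 1, 1, 1, 1])

```text
time: 1.85
tool_pos: [0.4705, -0.2341, 0.1976]
ee_rot: [3.138, -0.522, -0.293]
contact_force: [-0.6, 0.6, -0.8]
grip_width: 0.0918
grasp_force: 0.0
```

```bash
python3 - <<'E'
from h import *
s=sense(); print(s['time'],s['tool_pos'],s['q'])
d=get_image('wrist'); np.savez('wrist1.npz',**d); cv2.imwrite('pics/w1.png',d['frame'])
print(d['mtx'], -d['R'].T@d['t'], d['R'][2])
d=get_image('side'); np.savez('side1.npz',**d)
E
```

```text
1.85 [ 0.47053596 -0.23413403  0.19762338] [-0.86406652 -0.37542271  2.20733352  0.35101727  0.88768635  0.83631319]
[[297.31863964   0.         252.7207798 ]
 [  0.         297.31863964 192.9918343 ]
 [  0.           0.           1.        ]] [ 0.44500779 -0.22617532  0.37786559] [ 0.26592468 -0.08293141 -0.96041993]
```

View pics/w1.png

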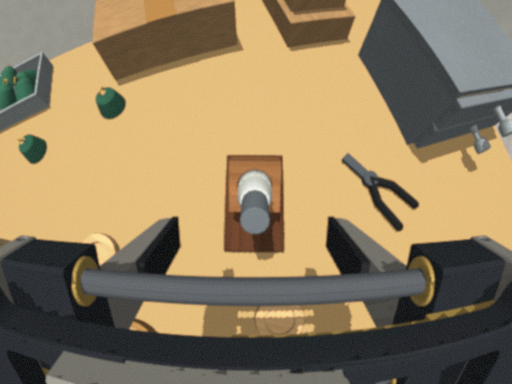

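The wrist view shows the cap top at about (256,218), the foot spanning (225–284, 155–251) and nearly square to the image, and the fingers straddling it. The yaw looks right. Now I'll refine it.

```bash
cat >> h.py <<'E'
def ray(d,uv):
    uv=np.atleast_2d(uv).astype(float); K=d['mtx']; q=(uv-[K[0,2],K[1,2]])/K[0,0]; r=np.linalg.norm(q,axis=1,keepdims=True)+1e-9
    c=np.hstack([q/r*np.sin(r),np.cos(r)]); return c@d['R'], -d['R'].T@d['t']
def onz(d,uv,z):
    v,o=ray(d,uv); return o+v*((z-o[2])/v[:,2:])
E
python3 - <<'E'
from h import *
d=dict(np.load('wrist1.npz')); f=d['frame'].astype(int)
V=f.max(2); sat=V-f.min(2)
# foot: brown, dark relative to bench
vv,uu=np.mgrid[:384,:512]; box=(uu>210)&(uu<300)&(vv>140)&(vv<262)
m=box&((V<140)|(sat<35)); m=cv2.morphologyEx(m.astype(np.uint8),cv2.MORPH_CLOSE,np.ones((5,5)))
k,l,s,c=cv2.connectedComponentsWithStats(m); i=1+s[1:,4].argmax(); vu=np.argwhere(l==i)[:,::-1]
P=onz(d,vu,.010)[:,:2].astype(np.float32); print('foot',s[i],cv2.minAreaRect(P))
g=box&(sat<35); kk,ll,ss,cc=cv2.connectedComponentsWithStats(g.astype(np.uint8)); j=1+ss[1:,4].argmax(); print('grey',ss[j])
cp=(ll==j)&(V<125); print('cap px',cp.sum())
for r in range(185,240,6):
    u=uu[r][(ll[r]==j)]; 
    if len(u): print(r,u.min(),u.max(),V[r,u].mean().round(), end=' | ')
z=d['range_z'].astype(float); v,o=ray(d,np.c_[uu.ravel(),vv.ravel()]); cz=v@d['R'][2]; W=(o+v*(z.ravel()/cz)[:,None]).reshape(384,512,3)
Q=W[cp&(z>0)]; print('capZ',np.percentile(Q[:,2],[5,50,95]))
az=np.radians(162.5); w=np.array([.5*np.cos(az),.5*np.sin(az),.866])
oo=np.array([.5556,-.2623,.022])
top=Q[(Q-oo)@w>.130]; print('top face',len(top),top.mean(0),'along',((top-oo)@w).mean(),'pred',oo+.134*w)
E
```

```text
foot [ 224  156   60  102 4262] ((0.5322751998901367, -0.25505727529525757), (0.07390481233596802, 0.1342356950044632), 72.49589538574219)
grey [ 236  170   41   81 2017]
cap px 717
185 238 270 205.0 | 191 238 270 182.0 | 197 238 271 134.0 | 203 239 270 114.0 | 209 241 268 120.0 | 215 238 276 116.0 | 221 239 273 123.0 | 227 242 270 122.0 | 233 250 270 87.0 | 239 261 270 61.0 | capZ [0.00903431 0.1210381  0.13879518]
top face 111 [ 0.49229549 -0.24223857  0.1355139 ] along 0.13150662816123176 pred [ 0.49170096 -0.24215271  0.138044  ]
```

```bash
cat >> h.py <<'E'
az=np.radians(162.5); W_=np.array([.5*np.cos(az),.5*np.sin(az),.866]); O_=np.array([.5557,-.2625,.022]); RL=R_lean(162.5,30)
E
python3 - <<'E'
from h import *
plan(O_+.101*W_,RL)
plan(O_+.150*W_,RL)
E
```

```text
trans cm [-1.    0.18  9.59] rot deg [-0.2  0.1  0.6] rows>= 1.5
trans cm [-1.01  0.16  4.7 ] rot deg [-0.2  0.1  0.6] rows>= 0.8
```

play_rows(translation=[[-1, 0.2, 2], [-1, 0.2, 5], [-1, 0.2, 7.5], [-1, 0.2, 9.6], [-1, 0.2, 9.6], [-1, 0.2, 9.6], [-1, 0.2, 9.6], [-1, 0.2, 9.6], [-1, 0.2, 9.6], [-1, 0.2, 9.6], [-1, 0.2, 9.6], [-1, 0.2, 9.6]], rot=[[0, 0, 0], [0, 0, 0.5], [0, 0, 0.5], [0, 0, 0.5], [0, 0, 0.5], [0, 0, 0.5], [0, 0, 0.5], [0, 0, 0.5], [0, 0, 0.5], [0, 0, 0.5], [0, 0, 0.5], [0, 0, 0.5]], grip=[0.3, 0.3, 0.3, 0.3, 0.3, -0.3, -0.7, -0.7, -0.7, -0.7, -0.7, -0.7], squeeze=10)

```text
time: 3.45
tool_pos: [0.5077, -0.2477, 0.1098]
ee_rot: [-3.14, -0.523, -0.303]
contact_force: [-1.5, 0.2, 2.6]
grip_width: 0.0245
grasp_force: 10.0
```

play_rows(translation=[[0, 0, -0.3], [0, 0, -1], [0, 0, -2.2], [0, 0, -4], [0, 0, -6], [0, 0, -8], [0, 0, -8], [0, 0, -8]], rot=[[0, 0, 0], [0, 0, 0], [0, 0, 0], [0, 0, 0], [0, 0, 0], [0, 0, 0], [0, 0, 0], [0, 0, 0]], grip=[-0.7, -0.7, -0.7, -0.7, -0.7, -0.7, -0.7, -0.7])

```text
time: 4.45
tool_pos: [0.4692, -0.2356, 0.1784]
ee_rot: [-3.14, -0.522, -0.303]
contact_force: [0.3, 1.0, -0.9]
grip_width: 0.0244
grasp_force: 10.0
```

```bash
python3 - <<'E'
from h import *
d=get_image('wrist'); f=get_image('scene')['frame']
cv2.imwrite('pics/w2.png',np.hstack([cv2.resize(d['frame'],(400,300)),cv2.resize(f[180:300,90:250],(400,300))]))
for n in('scene','side'):
    D=dict(np.load(f'{n}0.npz')); C=cloud(D); b=(155,200,188,220) if n=='scene' else (318,360,190,225)
    P=C[b[2]:b[3],b[0]:b[1]].reshape(-1,3); m=(P[:,2]>.019)&(P[:,2]<.03); print('tape',cv2.minEnclosingCircle(P[m,:2].astype(np.float32)))
plan([.525,-.031,.12],R_down(-17.5))
E
```

```text
tape ((0.3900105357170105, -0.04468562826514244), 0.04822094738483429)
tape ((0.38967403769493103, -0.04521947726607323), 0.04615914449095726)
trans cm [ -3.55 -21.16   4.68] rot deg [ -0.2 -29.9   0.2] rows>= 3.5
```

View pics/w2.png

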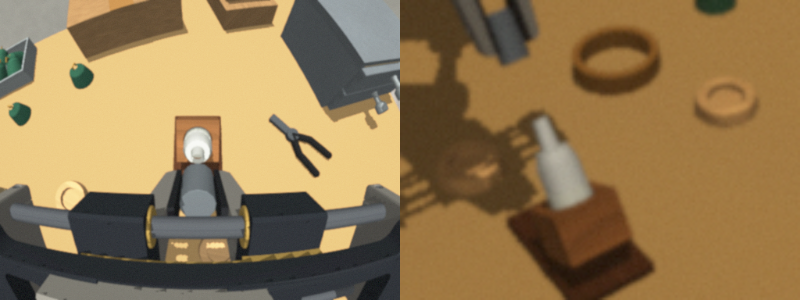

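The cap is between the fingers at (200,185) in the left panel, and the open bottle is still seated in the rest. Next is the holder.

play_rows(translation=[[-0.9, -5, 1], [-1.8, -10, 2], [-2.7, -15, 3.5], [-3.55, -19, 4.7], [-3.55, -21.2, 4.7], [-3.55, -21.2, 4.7], [-3.55, -21.2, 4.7], [-3.55, -21.2, 4.7], [-3.55, -21.2, 4.7]], rot=[[0, -7, 0], [0, -14, 0], [0, -21, 0], [0, -28, 0], [0, -30, 0], [0, -30, 0], [0, -30, 0], [0, -30, 0], [0, -30, 0]], grip=[-0.7, -0.7, -0.7, -0.7, -0.7, -0.7, -0.7, -0.7, -0.7])

```text
time: 5.68
tool_pos: [0.5253, -0.0318, 0.1208]
ee_rot: [-3.14, 0.0, -0.303]
contact_force: [0.3, 0.4, 0.5]
grip_width: 0.0244
grasp_force: 10.0
```

```bash
python3 - <<'E'
from h import *
d=get_image('wrist'); f=get_image('scene')['frame']; np.savez('w3.npz',**d)
cv2.imwrite('pics/w3.png',np.hstack([cv2.resize(d['frame'],(400,300)),cv2.resize(f[150:270,140:300],(400,300))]))
plan([.525,-.031,.02],R_down(-17.5))
E
```

```text
trans cm [-0.04 -0.03 10.08] rot deg [-0.1  0.   0.1] rows>= 1.6
```

View pics/w3.png

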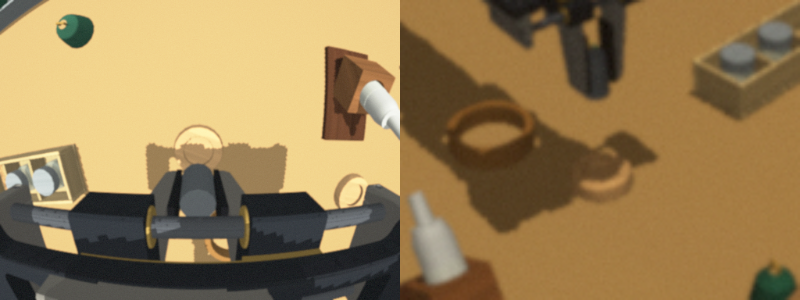

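The wrist view shows the cap centred on the holder (column 198 for both). Lowering it slowly.

play_rows(translation=[[0, 0, 3], [0, 0, 6], [0, 0, 8], [0, 0, 9], [0, 0, 9.4], [0, 0, 9.7], [0, 0, 9.9], [0, 0, 10.0], [0, 0, 10.0], [0, 0, 10.0]], rot=[[0, 0, 0], [0, 0, 0], [0, 0, 0], [0, 0, 0], [0, 0, 0], [0, 0, 0], [0, 0, 0], [0, 0, 0], [0, 0, 0], [0, 0, 0]], grip=[-0.7, -0.7, -0.7, -0.7, -0.7, -0.7, -0.7, -0.7, -0.7, -0.7])

```text
time: 7.02
tool_pos: [0.5261, -0.0311, 0.0215]
ee_rot: [-3.14, -0.0, -0.302]
contact_force: [-1.8, -0.5, 6.5]
grip_width: 0.024
grasp_force: 10.0
```

play_rows(translation=[[0, 0, 0], [0, 0, 0], [0, 0, 0], [0, 0, 0], [0, 0, -2], [0, 0, -5], [0, 0, -9], [0, 0, -12], [0, 0, -12]], rot=[[0, 0, 0], [0, 0, 0], [0, 0, 0], [0, 0, 0], [0, 0, 0], [0, 0, 0], [0, 0, 0], [0, 0, 0], [0, 0, 0]], grip=[-0.4, -0.2, -0.1, -0.1, -0.1, -0.1, -0.1, 0, 0.3])

```text
time: 8.15
tool_pos: [0.5275, -0.0317, 0.1432]
ee_rot: [-3.14, -0.005, -0.302]
contact_force: [0.3, -0.3, 0.9]
grip_width: 0.0543
grasp_force: 0.0
```

```bash
python3 - <<'E'
from h import *
d=get_image('wrist'); D=get_image('scene'); f=D['frame']; np.savez('sc4.npz',**D)
cv2.imwrite('pics/w4.png',np.hstack([cv2.resize(d['frame'],(400,300)),cv2.resize(f[180:300,100:260],(400,300))]))
C=cloud(D)[190:240,200:245]; P=C[(C[...,2]>.025)&(C[...,2]<.08)]; print('cap',P.mean(0),np.percentile(P[:,2],[2,98]),P.ptp(0) if hasattr(P,'ptp') else np.ptp(P,axis=0))
plan(O_+.190*W_,RL)
plan(O_+.045*W_,RL,O_+.190*W_,RL)
E
```

```text
cap [ 0.53028498 -0.03417058  0.04319574] [0.02619819 0.0544637 ] [0.02738688 0.02793506 0.02978057]
trans cm [ 0.31 21.15 -4.71] rot deg [-0.1 30.1  0.2] rows>= 3.5
trans cm [ 0.   0.  14.5] rot deg [0. 0. 0.] rows>= 2.3
```

View pics/w4.png

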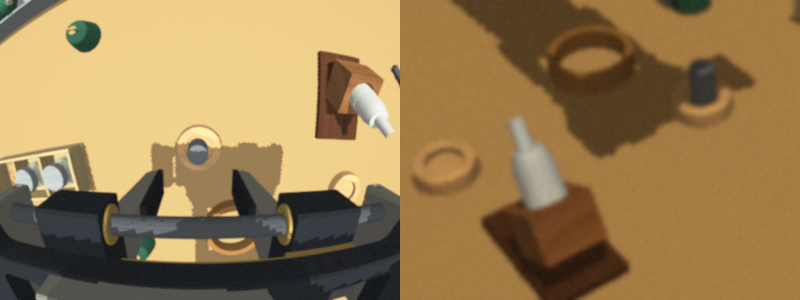

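The cap stands upright in the holder's well (right panel, 703,85), with its top at about 53 mm. Next, the bottle.

play_rows(translation=[[0, 4, -2], [0.1, 9, -4], [0.2, 15, -4.7], [0.3, 21.2, -4.7], [0.3, 21.2, -4.7], [0.3, 21.2, -4.7], [0.3, 21.2, -4.7], [0.3, 21.2, -4.7], [0.3, 21.2, -4.7]], rot=[[0, 7, 0], [0, 14, 0], [0, 21, 0], [0, 28, 0], [0, 30, 0], [0, 30, 0], [0, 30, 0], [0, 30, 0], [0, 30, 0]], grip=[0.5, 0.5, 0.5, 0.5, 0.5, 0.5, 0.5, 0.5, 0.5])

```text
time: 9.38
tool_pos: [0.4659, -0.2337, 0.1873]
ee_rot: [-3.14, -0.522, -0.301]
contact_force: [0.7, 0.1, 0.2]
grip_width: 0.0689
grasp_force: 0.0
```

```bash
python3 - <<'E'
from h import *
plan(O_+.049*W_,RL)
E
```

```text
trans cm [-0.08  0.09 14.13] rot deg [-0.2  0.1  0.2] rows>= 2.3
```

play_rows(translation=[[0, 0.1, 3], [-0.1, 0.1, 6], [-0.1, 0.1, 9], [-0.1, 0.1, 11], [-0.1, 0.1, 13], [-0.1, 0.1, 14.1], [-0.1, 0.1, 14.1], [-0.1, 0.1, 14.1], [-0.1, 0.1, 14.1], [-0.1, 0.1, 14.1], [-0.1, 0.1, 14.1], [-0.1, 0.1, 14.1]], rot=[[0, 0, 0], [0, 0, 0], [0, 0, 0], [0, 0, 0], [0, 0, 0], [0, 0, 0], [0, 0, 0], [0, 0, 0], [0, 0, 0], [0, 0, 0], [0, 0, 0], [0, 0, 0]], grip=[0.5, 0.5, 0.5, 0.5, 0.5, 0.5, 0.5, 0, -0.4, -0.4, -0.4, -0.4], squeeze=20)

```text
time: 10.88
tool_pos: [0.5317, -0.256, 0.0651]
ee_rot: [-3.14, -0.523, -0.303]
contact_force: [-0.3, 1.1, 2.7]
grip_width: 0.0355
grasp_force: 20.0
```

play_rows(translation=[[0, 0, -0.3], [0, 0, -1], [0, 0, -2], [0, 0, -3.2], [0, 0, -4.5], [0, 0, -6.5], [0, 0, -9], [0, 0, -12], [0, 0, -12], [0, 0, -12]], rot=[[0, 0, 0], [0, 0, 0], [0, 0, 0], [0, 0, 0], [0, 0, 0], [0, 0, 0], [0, 0, 0], [0, 0, 0], [0, 0, 0], [0, 0, 0]], grip=[-0.4, -0.4, -0.4, -0.4, -0.4, -0.4, -0.4, -0.4, -0.4, -0.4])

```text
time: 12.12
tool_pos: [0.4739, -0.238, 0.1678]
ee_rot: [-3.14, -0.522, -0.303]
contact_force: [0.0, 0.5, -1.4]
grip_width: 0.0353
grasp_force: 20.0
```

```bash
python3 - <<'E'
from h import *
d=get_image('side'); D=dict(np.load('side0.npz')); print(sense()['q'])
# crate rim & jars from both initial views, free cell centre
for n in('scene','side'):
    D=dict(np.load(f'{n}0.npz')); P=cloud(D).reshape(-1,3); c=D['frame'].reshape(-1,3).astype(int); sat=c.max(1)-c.min(1)
    near=(np.abs(P[:,0]-.564)<.08)&(np.abs(P[:,1]-.231)<.13)
    q=P[near&(P[:,2]>.038)&(P[:,2]<.060)][:,:2].astype(np.float32); r=cv2.minAreaRect(q); print(n,r)
    j=P[near&(sat<40)&(P[:,2]>.051)&(P[:,2]<.062)]; a=np.radians(80.4); u=np.array([np.cos(a),np.sin(a)])
    t=(j[:,:2]-r[0])@u; print('jar along',[j[k].mean(0).round(4).tolist() for k in (t<-.03,t>=-.03)])
plan([.574,.290,.16],R_down(80.4))
E
```

```text
[-0.86373993 -0.31716337  2.2273258   0.37448683  0.81645205  0.80909035]
scene ((0.5652418732643127, 0.23051941394805908), (0.1901654303073883, 0.07740934938192368), 80.32835388183594)
jar along [[0.5553, 0.1693, 0.0548], [0.5662, 0.2282, 0.055]]
side ((0.5629191994667053, 0.23092429339885712), (0.1866391897201538, 0.0736633837223053), 80.49044799804688)
jar along [[0.5523, 0.1724, 0.0552], [0.5625, 0.2314, 0.055]]
trans cm [ -5.75 -53.37  -2.32] rot deg [ 25.3 -22.3 -95.3] rows>= 9.4
```

play_rows(translation=[[-0.5, -4.4, -0.2], [-1, -8.9, -0.4], [-1.4, -13.3, -0.6], [-1.9, -17.8, -0.8], [-2.4, -22.2, -1], [-2.9, -26.7, -1.2], [-3.4, -31.1, -1.4], [-3.8, -35.6, -1.5], [-4.3, -40, -1.7], [-4.8, -44.5, -1.9], [-5.3, -48.9, -2.1], [-5.75, -53.4, -2.3], [-5.75, -53.4, -2.3], [-5.75, -53.4, -2.3], [-5.75, -53.4, -2.3], [-5.75, -53.4, -2.3]], rot=[[2.1, -1.9, -7.9], [4.2, -3.7, -15.9], [6.3, -5.6, -23.8], [8.4, -7.4, -31.8], [10.5, -9.3, -39.7], [12.6, -11.2, -47.6], [14.8, -13, -55.6], [16.9, -14.9, -63.5], [19, -16.7, -71.5], [21.1, -18.6, -79.4], [23.2, -20.4, -87.4], [25.3, -22.3, -95.3], [25.3, -22.3, -95.3], [25.3, -22.3, -95.3], [25.3, -22.3, -95.3], [25.3, -22.3, -95.3]], grip=[-0.4, -0.4, -0.4, -0.4, -0.4, -0.4, -0.4, -0.4, -0.4, -0.4, -0.4, -0.4, -0.4, -0.4, -0.4, -0.4])

```text
time: 14.18
tool_pos: [0.5746, 0.2888, 0.1608]
ee_rot: [3.14, 0.001, 1.402]
contact_force: [-0.0, 0.2, -0.6]
grip_width: 0.0354
grasp_force: 20.0
```

```bash
python3 - <<'E'
from h import *
d=get_image('wrist'); D=get_image('scene'); f=D['frame']; g=get_image('side')['frame']
cv2.imwrite('pics/w5.png',np.hstack([cv2.resize(d['frame'],(400,300)),cv2.resize(f[90:210,220:380],(400,300))]))
plan([.574,.290,.052],R_down(80.4))
E
```

```text
trans cm [ 0.08 -0.1  10.89] rot deg [ 0.1  0.1 -0. ] rows>= 1.7
```

View pics/w5.png

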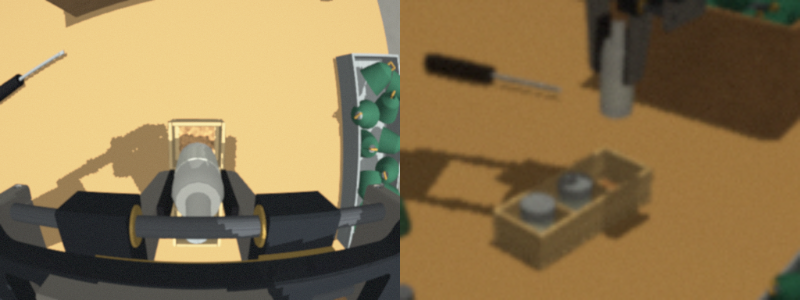

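The bottle hangs upright over the free cell, with the mat visible just beyond it in the wrist view, and the cell is clear. Lowering it.

play_rows(translation=[[0, -0.1, 3], [0.1, -0.1, 6], [0.1, -0.1, 8], [0.1, -0.1, 9.5], [0.1, -0.1, 10.3], [0.1, -0.1, 10.7], [0.1, -0.1, 10.9], [0.1, -0.1, 10.9], [0.1, -0.1, 10.9]], rot=[[0, 0, 0], [0, 0, 0], [0, 0, 0], [0, 0, 0], [0, 0, 0], [0, 0, 0], [0, 0, 0], [0, 0, 0], [0, 0, 0]], grip=[-0.4, -0.4, -0.4, -0.4, -0.4, -0.4, -0.4, -0.4, -0.4])

```text
time: 15.45
tool_pos: [0.5745, 0.2913, 0.053]
ee_rot: [3.139, 0.0, 1.403]
contact_force: [-2.6, 0.9, 6.1]
grip_width: 0.0351
grasp_force: 20.0
```

play_rows(translation=[[0, 0, 0], [0, 0, 0], [0, 0, 0], [0, 0, 0], [0, 0, 0], [0, 0, -2], [0, 0, -5], [0, 0, -9], [0, 0, -13], [0, 0, -16], [0, 0, -16]], rot=[[0, 0, 0], [0, 0, 0], [0, 0, 0], [0, 0, 0], [0, 0, 0], [0, 0, 0], [0, 0, 0], [0, 0, 0], [0, 0, 0], [0, 0, 0], [0, 0, 0]], grip=[-0.15, -0.05, 0.1, 0.2, 0.2, 0.2, 0.2, 0.2, 0.2, 0.2, 0.2])

```text
time: 16.82
tool_pos: [0.5758, 0.2917, 0.2163]
ee_rot: [3.133, -0.002, 1.404]
contact_force: [0.9, 0.2, 0.1]
grip_width: 0.0553
grasp_force: 0.0
```

```bash
python3 - <<'E'
from h import *
d=get_image('wrist'); D=get_image('scene'); f=D['frame']
cv2.imwrite('pics/w6.png',np.hstack([cv2.resize(d['frame'],(400,300)),cv2.resize(f[120:240,190:350],(400,300))]))
C=cloud(D).reshape(-1,3); m=(np.hypot(C[:,0]-.574,C[:,1]-.29)<.04)&(C[:,2]>.06)&(C[:,2]<.13); P=C[m]
for a,b in((.06,.075),(.095,.12)): 
    q=P[(P[:,2]>a)&(P[:,2]<b)]; print(q.mean(0),len(q))
print('top',np.percentile(P[:,2],98))
E
```

```text
[0.58268881 0.28550903 0.06746792] 62
[0.57846694 0.2932856  0.10613885] 45
top 0.11621668665201933
```

View pics/w6.png

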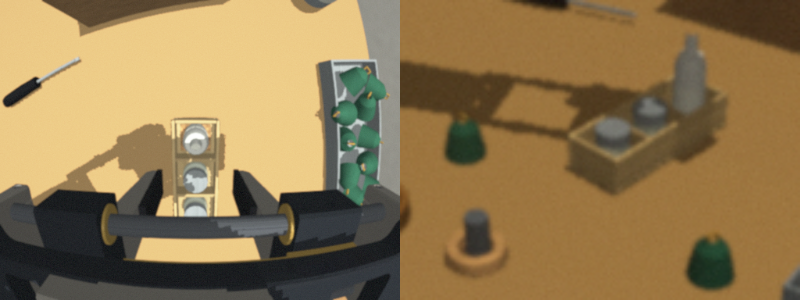

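The bottle stands upright in the free cell (right panel, 690,75), the cap is in the holder (475,235), and nothing else has moved. Handing in.

```bash
python3 -c "
from h import *
print(finish_job())"
```

```text
the job is handed in; nothing more can be done
None
```

I set the cap open end down in the well of the farthest holder, stood the open bottle upright on the mat in the crate's free cell, and handed the job in at about 17 s; the last camera views show both in place, but the hand-in returned no verdict.

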